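# Load the large pendulum bob onto the marking nest's sensing pin

### The arm

A 6-joint arm with a two-finger parallel gripper is mounted at the origin on the work surface. World frame = base frame: x ahead of the robot, y to its left, z up, the work surface at z = 0. Lengths are in m, angles in degrees, forces in N, time in s.
With the tool pointing down it reaches from about 0.375 to 0.9 m from the base axis. Payload 3.1 kg.
Tool frame: the origin (TCP) lies at the very end of the fingers, on their centre line; the grasp point (between the pads) lies bot.hold_point_z behind it (bot.hold_point_z is the distance from the TCP to the grasp point, in m); z points along the fingers, y is the line along which they close (so a half turn about z gives the same grasp; the last joint's range is limited). The gripper opens to 87 mm and grips with 3 to 60 N. Pads are 19 mm wide; open, the fingers measure 117 mm over their backs; the gripper's body (75 mm by 190 mm) begins 51 mm behind the grasp point.
Start: joints at [54.059, 30.224, 82.088, -0, 67.689, -10.227], TCP at [0.271, 0.563, 0.192] pointing down, gripper open.
Joint ranges: [-176.69, 176.69], [-43.24, 126.21], [12.49, 139.97], [-82, 262], [0, 151.66], [-163.58, 163.58]. Speed limits (degrees/s): [159.86, 159.86, 180, 180, 180, 180].

### API

Orientations are given as a 3x3 rotation matrix whose columns are the frame's x, y, z axes.
In Python, from rig import bot gives the robot as it stands.
- The arm moves only by the tool apply_moves, never from a script. Its argument "plan" is one flat list of numbers, 4 for each row, row after row: the shift along the world's x, y, z normalised to -1 to 1, where 1 is 0.05 m, then the turn about the world's z normalised to -1 to 1, where 1 is 10 degrees. A call has 1 to 12 rows; each row shifts and turns the commanded pose from where the row before left it; what a row does not reach is not made up. A row lasts 1/8 s, in which the tool goes at most 62.5 mm and 10.7 degrees, less where a joint would pass 70% of its speed; a pose out of reach is approached as far as the arm can. A call with a number of a shift or a turn outside -1 to 1 is refused whole. A call with a gripper value outside its range is refused whole. "grip" is the closure, from -1 (fully open) to 1 (shut), so that 0 is half open, set as the call begins (left out, the last holds). The fingers move at their own pace and stop on an object; the grip force is fixed at half the most. Time passes only in rows, so rows that do not move let the fingers close. It gives the time, the measured TCP pose, the force, the opening and the grip force at its end, in the units of the state.
- bot.read_state(): the state, without advancing time (a new reading comes with each control period).
- bot.capture(name): name is "side" or "top"; returns (picture, depth): 420x560x3 uint8, red, green, blue; 420x560 float32, m along the optical axis (not along the pixel's ray), 0 where there is no reading.
- bot.camera_info(name): a dict with "vertical_fov" (degrees; the focal length in pixels is half the picture's height over the tangent of half this angle, whatever the lens; pixels are square), "cx", "cy" (the principal point, pixels), "rvec" (rotation vector, rad) and "tvec" (3), from world to camera coordinates, as OpenCV has them. Camera axes: x right, y down, z forward; pixel columns grow to the right and rows downward; lengths in m; the calibration is good to about 2 mm. A picture is of the moment at which its call begins. camera_info takes no time and is no camera call.
- bot.hand_in(): hands the job in; it is judged then, once.
Trained networks look in the newest picture that a camera, given by its name, has taken for a name from the list of things; names that differ only in an ending like _2 or _b are one class to them, and where a whole thing is asked for, a point or a joint stands for the part that bears it (a point fixed in the world has none). Each returns a list of dicts, best first, with "p" (0 to 1); they miss things now and then, are a little off and sometimes report something else, mostly with a low value. They report only what shows in the picture. A call takes as long as a camera call. They do not tell look-alikes from the thing itself.
- bot.outline_of(camera, target): "mask" (420x560 bool, what is visible of it) and "xy" ([column, row] as shares, 0 to 1, of the picture: columns of its width, rows of its height, amid what is visible of it).
- bot.pinpoint(camera, target): "xy" ([column, row] as shares, 0 to 1, of the picture: columns of its width, rows of its height: a listed point, or the origin of a listed thing).
The state is a dict: "time_s": time; "joint_positions": joint angles; "qvel": joint speeds; "tau": joint torques, N m; "position": TCP position; "tcp_rot": TCP orientation; "force": force on the tool from outside, world axes, zero at the start; "moment": the same for the moment, N m; "opening": opening from 0.0 (shut) to 1.0 (fully open); "grasp_force": force on a finger pad.
Only numpy, scipy, OpenCV 4.12 (cv2) and the standard library are available. Lean on these libraries where they do the work, as an engineer would, in place of code of your own. Each camera call takes 0.05 s, during which the arm holds its last target. There are 200 camera calls.

### The job

Load the larger of the two walnut pendulum bobs into the square marking nest: set it down flat inside the rim so that its own weight keeps the sensing pin in the middle pressed in, and let go. Set it down rather than dropping it, and leave the smaller bob where it is.

Things in the scene. Friction and masses are not known exactly. Their poses are not given: they have to be found in the camera images.
- large_bob: The larger walnut pendulum bob, a loose dark wood disc with a brass core lying flat on the bench: 58 mm diameter, 28 mm thick, straight sides with 3 mm chamfers at both faces, a small brass spot in the middle of the top. About 0.24 to 0.39 kg. Origin at the centre of its underside, z up. Round, so it can be gripped across at any yaw.
- small_bob: The smaller bob, same look: 40 mm diameter, 28 mm thick, 0.16 kg; it stays on the bench. Origin at the centre of its underside. Bobs and nest lie in a row from left to right, in any order, at least 15 cm apart centre to centre. A bowl, a tin and a steel crutch, all under 60 mm high, are fixed on the bench farther out from the robot, clear of the work.
- nest: The marking nest, fixed to the bench: a black square block, 106 x 106 mm, with a shallow square pocket 86 x 86 mm inside. Pocket floor 15 mm above the bench; aluminium rim 10 mm wide and 5 mm high all round (rim top 20 mm above the bench). The sensing pin stands in the middle. Origin at the centre of the block's underside, on the bench; x, y along its sides, z up.
- pin (a joint): The spring-loaded steel sensing pin, 10 mm diameter, upright in the centre of the nest's pocket. 0 = free, its tip 7 mm above the pocket floor (22 mm above the bench); grows in m as it is pressed down; 0.007 = flush with the floor. It takes 0.3 N to start and 1 N to go flush, so a bob's weight alone presses it fully.
Mind the look-alikes: they are no part of the job. What is shaped like the large_bob but blue or pink is not meant. What is shaped like the nest but turquoise is not meant.

How it is judged:
By the outcome, as a careful person would: the job done as asked, in the order asked, and still so for the second after the job is handed in, with the robot touching nothing.
It also fails if it takes over 40 s, if anything falls off the work surface, if the arm or the gripper's body presses on something with over 40 N, if the wrist force passes 120 N, or if a joint passes its speed limit or range.

## Working session

There is one attempt and no reset: what is moved stays moved. The work goes in short steps, Python scripts to look and compute and a tool call to move; the robot and the scene stay as the last step left them, time stands still between calls to the robot, and variables do not carry over. Pictures are saved under pics/ and viewed, at most 10 in all, crops included, and the job is handed in when it is done.

Besides the shell and the picture viewer there is one more tool, called after "Call:" as name(argument=value, ...) on one line, values as JSON. apply_moves: Moves the arm, as the interface text tells. Its arguments: {"type":"object","properties":{"plan":{"type":"array","items":{"type":"number"}},"grip":{"type":"number"}},"required":["plan"]}

```bash
mkdir -p pics
cat > h.py <<'E'
import numpy as np,cv2
from rig import bot
def cam(n):
    c=bot.camera_info(n); R=cv2.Rodrigues(np.array(c["rvec"],float))[0]; t=np.array(c["tvec"],float).ravel()
    return 210/np.tan(np.radians(c["vertical_fov"])/2),c["cx"],c["cy"],R,t
def on_plane(n,u,v,z):
    f,cx,cy,R,t=cam(n); o=-R.T@t; d=R.T@np.array([(u-cx)/f,(v-cy)/f,1]); return o+d*(z-o[2])/d[2]
def cloud(n,D):
    f,cx,cy,R,t=cam(n); v,u=np.mgrid[:420,:560]
    P=np.stack([(u-cx)/f*D,(v-cy)/f*D,D],-1); return (P-t)@R
E
python3 - <<'E'
from h import *
print(bot.camera_info("top"),bot.hold_point_z)
for n in("top","side"):
    im,D=bot.capture(n); cv2.imwrite(f"pics/{n}0.png",im[...,::-1]); P=cloud(n,D)
    for t in("large_bob","small_bob","nest"):
        for r in bot.outline_of(n,t)[:4]:
            m=r["mask"]; q=P[m&(D>0)]; z=np.percentile(q[:,2],80); q=q[abs(q[:,2]-z)<.006]
            print(n,t,round(r["p"],2),np.array(r["xy"])*[560,420],m.sum(),q.mean(0).round(4),(q.min(0)[:2].round(3),q.max(0)[:2].round(3)),im[m].mean(0).round())
E
```

```text
{'vertical_fov': 50.282729247701035, 'cx': 280.6604754633905, 'cy': 208.28216924938164, 'rvec': array([ 2.1630615 , -2.04685175,  0.21501743]), 'tvec': array([-0.00299655,  0.50701138,  0.80891334])} 0.0187
top large_bob 0.97 [262.808 210.084] 725 [0.5107 0.0646 0.0288] (array([0.483, 0.036]), array([0.539, 0.093])) [43. 59. 94.]
top large_bob 0.79 [312.424 235.494] 672 [ 0.4624 -0.0385  0.0287] (array([ 0.434, -0.067]), array([ 0.491, -0.011])) [65. 42. 28.]
top large_bob 0.73 [321.384 186.69 ] 678 [ 0.5623 -0.0616  0.0288] (array([ 0.535, -0.09 ]), array([ 0.591, -0.035])) [133.  80.  84.]
top small_bob 0.76 [440.776 219.996] 375 [ 0.5075 -0.2929  0.029 ] (array([ 0.488, -0.313]), array([ 0.527, -0.274])) [66. 44. 28.]
top nest 0.81 [187.712 277.998] 3066 [0.3682 0.2057 0.018 ] (array([0.306, 0.142]), array([0.432, 0.27 ])) [35. 99. 90.]
side large_bob 0.91 [235.816 204.708] 696 [ 0.5637 -0.0542  0.0277] (array([ 0.536, -0.085]), array([ 0.592, -0.03 ])) [116.  62.  65.]
side large_bob 0.76 [253.68  253.386] 878 [0.5119 0.0718 0.0279] (array([0.484, 0.041]), array([0.541, 0.096])) [28. 43. 78.]
side large_bob 0.56 [286.496 220.5  ] 793 [ 0.4635 -0.0311  0.0278] (array([ 0.435, -0.062]), array([ 0.492, -0.007])) [55. 33. 17.]
side small_bob 0.53 [280.112 150.108] 268 [ 0.5081 -0.2863  0.0271] (array([ 0.49, -0.31]), array([ 0.528, -0.268])) [57. 35. 18.]
side nest 0.8 [206.192 336.714] 5422 [0.5486 0.2441 0.0175] (array([0.492, 0.184]), array([0.606, 0.298])) [54. 50. 44.]
side nest 0.72 [329.896 329.406] 5096 [0.37   0.212  0.0174] (array([0.305, 0.145]), array([0.435, 0.275])) [17. 83. 74.]
```

View pics/top0.png

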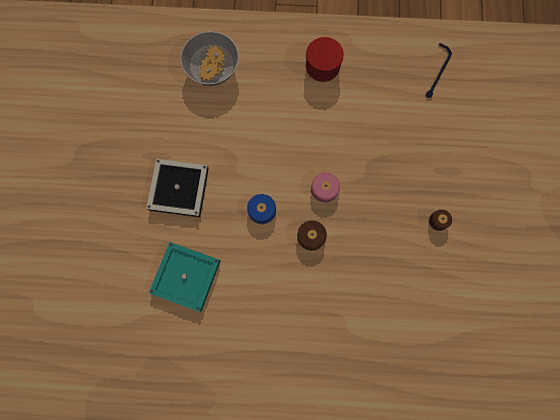

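View pics/side0.png

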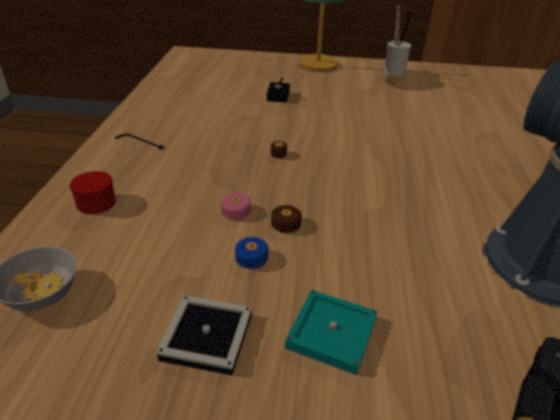

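Top view: the walnut large bob is at (312,235), the small one at (440,220) and the black nest at (178,188). The blue, pink and turquoise things are look-alikes. The two cameras differ by about 7 mm in y, so I'll refine by triangulation.

Run:
```python
from h import *
s=bot.read_state(); print(s["position"],np.array(s["tcp_rot"]).round(3),s["opening"])
for n,roi,spot in(("top",(135,145,80,80),(312,235)),("side",(150,290,110,85),(286,214))):
    im,D=bot.capture(n); P=cloud(n,D)
    for r in bot.pinpoint(n,"nest")+bot.pinpoint(n,"large_bob")+bot.pinpoint(n,"pin"):
        u,v=np.array(r["xy"])*[560,420]; print(n,"pp",round(r["p"],2),round(u),round(v),on_plane(n,u,v,0).round(4),on_plane(n,u,v,.022).round(4))
    # rim corners: bright rim pixels in nest roi
    x,y,w,h=roi; sub=im[y:y+h,x:x+w].astype(int); m=(sub.min(2)>110)&(np.ptp(sub,2)<40)
    vv,uu=np.nonzero(m); q=np.array([on_plane(n,u+x,v+y,.02)[:2] for u,v in zip(uu,vv)])
    print(n,"rim",len(q),cv2.minAreaRect(q.astype(np.float32)*1000))
    # brass spot on brown bob
    u0,v0=spot; sub=im[v0-9:v0+10,u0-9:u0+10].astype(int); m=sub.sum(2)>250; vv,uu=np.nonzero(m)
    print(n,"spot",m.sum(),on_plane(n,uu.mean()+u0-9,vv.mean()+v0-9,.028).round(4))
    pl=D>0; print(n,"table z",np.median(P[150:300,230:430,2]).round(4))
```

```text
[0.27106877 0.56303188 0.19159888] [[-0.901  0.434 -0.   ]
 [ 0.434  0.901 -0.   ]
 [ 0.    -0.    -1.   ]] 0.9995618423146231Traceback (most recent call last):
  File "<stdin>", line 5, in <module>
ValueError: it knows: large_bob, nest, small_bob
```

Run:
```python
from h import *
for n,roi,spot in(("top",(135,145,80,80),(312,235)),("side",(150,290,110,85),(286,214))):
    im,D=bot.capture(n); P=cloud(n,D)
    for r in bot.pinpoint(n,"nest")+bot.pinpoint(n,"large_bob"):
        u,v=np.array(r["xy"])*[560,420]; print(n,"pp",round(r["p"],2),round(u),round(v),on_plane(n,u,v,0).round(4),on_plane(n,u,v,.022).round(4))
    x,y,w,h=roi; sub=im[y:y+h,x:x+w].astype(int); m=(sub.min(2)>110)&(np.ptp(sub,2)<40)
    vv,uu=np.nonzero(m); q=np.array([on_plane(n,u+x,v+y,.02)[:2] for u,v in zip(uu,vv)])
    print(n,"rim",len(q),cv2.minAreaRect(q.astype(np.float32)*1000))
    u0,v0=spot; sub=im[v0-9:v0+10,u0-9:u0+10].astype(int); m=(sub[...,0]>120)&(sub[...,0]-sub[...,2]>50); vv,uu=np.nonzero(m); k=(uu-9)**2+(vv-9)**2<36; uu=uu[k];vv=vv[k]
    print(n,"spot",k.sum(),on_plane(n,uu.mean()+u0-9,vv.mean()+v0-9,.028).round(4))
    print(n,"table z",np.median(P[150:300,230:430,2]).round(4))
```

```text
top pp 0.76 178 187 [0.5505 0.2418 0.    ] [0.545  0.2362 0.022 ]
top pp 0.62 187 277 [0.3687 0.2042 0.    ] [0.3677 0.1995 0.022 ]
top pp 0.77 262 212 [0.5085 0.0645 0.    ] [0.504  0.0632 0.022 ]
top pp 0.63 311 238 [ 0.46   -0.0393  0.    ] [ 0.4567 -0.038   0.022 ]
top pp 0.63 320 188 [ 0.5646 -0.0543  0.    ] [ 0.5587 -0.0526  0.022 ]
top rim 797 ((547.8059692382812, 239.1256561279297), (105.71401977539062, 105.28157043457031), 85.54210662841797)
top spot 53 [ 0.4637 -0.0385  0.028 ]
top table z 0.0011
side pp 0.75 207 336 [0.5482 0.2385 0.    ] [0.5427 0.2552 0.022 ]
side pp 0.57 331 332 [0.3701 0.2061 0.    ] [0.3715 0.224  0.022 ]
side pp 0.83 251 255 [0.5143 0.0585 0.    ] [0.5101 0.0823 0.022 ]
side pp 0.8 236 208 [ 0.5666 -0.0743  0.    ] [ 0.5604 -0.0454  0.022 ]Traceback (most recent call last):
  File "<stdin>", line 8, in <module>
cv2.error: OpenCV(4.12.0) /io/opencv/modules/imgproc/src/convhull.cpp:143: error: (-215:Assertion failed) total >= 0 && (depth == CV_32F || depth == CV_32S) in function 'convexHull'
```

Call:
apply_moves(plan=[0.32,-1,-0.1,-0.2,0.32,-1,-0.1,-0.2,0.32,-1,-0.1,-0.2,0.32,-1,-0.1,-0.2,0.32,-1,-0.1,-0.2,0.32,-1,-0.1,-0.2,0.32,-1,-0.1,-0.2,0.32,-1,-0.1,-0.2,0.32,-1,-0.1,-0.2,0.32,-1,-0.1,-0.2,0.32,-1,-0.1,-0.2,0.32,-1,-0.1,-0.2], grip=-1)

```text
time_s: 2.35
position: [0.4639, -0.0388, 0.1319]
tcp_rot: [[-0.645, 0.764, 0.001], [0.764, 0.645, -0.0], [-0.001, 0.001, -1.0]]
force: [1.2, 0.9, 0.3]
opening: 1.001
grasp_force: 0.0
```

Call:
apply_moves(plan=[0,0,-0.6,0,0,0,-0.6,0,0,0,0,0])

```text
time_s: 2.72
position: [0.4617, -0.0367, 0.0704]
tcp_rot: [[-0.646, 0.763, -0.004], [0.763, 0.646, 0.001], [0.004, -0.002, -1.0]]
force: [0.9, 0.7, 0.3]
opening: 0.998
grasp_force: 0.0
```

Run:
```python
from h import *
s=bot.read_state(); print(s["time_s"],s["position"],np.array(s["tcp_rot"]).round(3))
p=np.array(s["position"])
ims=[]
for n in("top","side"):
    im,D=bot.capture(n); f,cx,cy,R,t=cam(n)
    P=cloud(n,D); 
    m=(abs(P[...,0]-p[0])<.08)&(abs(P[...,1]-p[1])<.08)&(P[...,2]>p[2]+.004)&(P[...,2]<p[2]+.03)
    q=P[m]; print(n,m.sum(),q.min(0),q.max(0),q.mean(0))
    im=im[...,::-1].copy(); c=R@p+t; u,v=int(c[0]/c[2]*f+cx),int(c[1]/c[2]*f+cy); print(u,v)
    cr=im[max(v-60,0):v+60,u-70:u+70]; ims.append(cv2.resize(cr,(400,343),interpolation=2)); cv2.drawMarker(ims[-1],(200,171),(0,255,0),0,12)
cv2.imwrite("pics/near.png",np.hstack(ims))
```

```text
2.725 [ 0.46169826 -0.03671893  0.0703723 ] [[-0.646  0.763 -0.004]
 [ 0.763  0.646  0.001]
 [ 0.004 -0.002 -1.   ]]Traceback (most recent call last):
  File "<stdin>", line 9, in <module>
    return umr_minimum(a, axis, None, out, keepdims, initial, where)
ValueError: zero-size array to reduction operation minimum which has no identity
```

Run:
```python
from h import *
p=np.array(bot.read_state()["position"]); print(p); R0=np.array(bot.read_state()["tcp_rot"])
ims=[]
for n in("top","side"):
    im,D=bot.capture(n); f,cx,cy,R,t=cam(n); im=im[...,::-1].copy()
    def px(X): c=R@X+t; return np.array([c[0]/c[2]*f+cx,c[1]/c[2]*f+cy])
    u,v=px(p).astype(int); v=max(v,60)
    M=np.array([[2.85,0,-2.85*(u-70)],[0,2.85,-2.85*(v-60)]]); w=cv2.warpAffine(im,M,(400,343),flags=2)
    for X,c in((p,(0,255,0)),(p+R0[:,1]*.0435,(255,255,0)),(p-R0[:,1]*.0435,(255,255,0)),(np.array([.463,-.0385,.028]),(0,0,255))):
        a=M[:,:2]@px(X)+M[:,2]; cv2.drawMarker(w,tuple(int(k) for k in a),c,0,9)
    ims.append(w)
cv2.imwrite("pics/near.png",np.hstack(ims))
```

```text
[ 0.46271474 -0.03682837  0.07144219]
```

View pics/near.png

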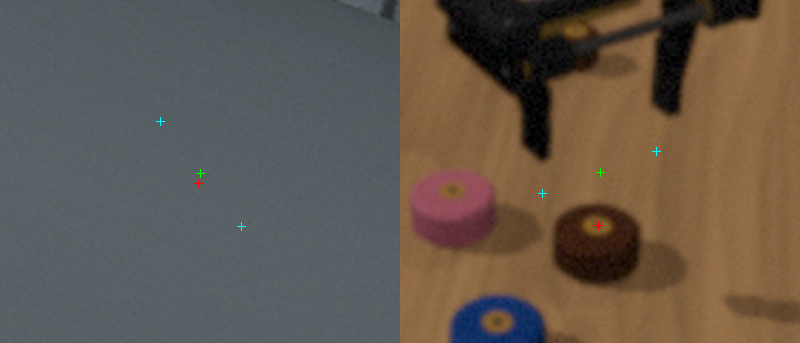

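The red mark lands on the brass spot, so the bob position holds. The fingertips show about 12 px higher than predicted, so I'll check the finger positions by depth.

Run:
```python
from h import *
s=bot.read_state();p=np.array(s["position"]);R0=np.array(s["tcp_rot"]); print(p,s["opening"])
im,D=bot.capture("side"); f,cx,cy,R,t=cam("side"); c=R@p+t; u=int(c[0]/c[2]*f+cx);v=int(c[1]/c[2]*f+cy); v=max(v,60);print(u,v,"cam",-R.T@t)
P=cloud("side",D)
for a,b in((538,157),(667,112)):
    U=int(u-70+(a-400)/2.85);V=int(v-60+b/2.85)
    dk=(im.max(2)<45); m=np.zeros_like(dk); m[V-9:V+3,U-6:U+7]=1; m&=dk&(D>0)
    q=P[m]; print((U,V),len(q),np.median(q,0).round(4),q[np.argsort(q[:,2])[:12]].mean(0).round(4))
    print(np.c_[q,D[m]][np.argsort(q[:,2])[:8]].round(3))
```

```text
[ 0.46395279 -0.03698415  0.07261874] 0.9979044339271566
286 192 cam [0.40708998 0.66695416 0.56389373]
(264, 187) 70 [0.498  0.0025 0.1172] [0.4984 0.001  0.1089]
[[ 0.493  0.     0.107  0.812]
 [ 0.495  0.004  0.107  0.809]
 [ 0.496  0.005  0.108  0.808]
 [ 0.497  0.003  0.108  0.81 ]
 [ 0.498  0.003  0.108  0.809]
 [ 0.5    0.001  0.109  0.811]
 [ 0.504 -0.004  0.109  0.815]
 [ 0.495  0.004  0.109  0.808]]
(309, 171) 82 [ 0.425  -0.0598  0.1164] [ 0.4255 -0.0612  0.1087]
[[ 0.422 -0.059  0.107  0.853]
 [ 0.42  -0.059  0.107  0.853]
 [ 0.419 -0.062  0.108  0.855]
 [ 0.424 -0.057  0.108  0.851]
 [ 0.426 -0.059  0.109  0.852]
 [ 0.426 -0.062  0.109  0.855]
 [ 0.428 -0.062  0.109  0.855]
 [ 0.43  -0.065  0.109  0.857]]
```

Call:
apply_moves(plan=[0,-0.03,-0.4,0,0,0,-0.3,0,0,0,0,0,0,0,0,0])

```text
time_s: 3.42
position: [0.4639, -0.0385, 0.0377]
tcp_rot: [[-0.647, 0.763, 0.002], [0.763, 0.647, -0.001], [-0.002, 0.001, -1.0]]
force: [0.1, -0.5, -0.2]
opening: 0.999
grasp_force: 0.0
```

Run:
```python
from h import *
s=bot.read_state();p=np.array(s["position"]);R0=np.array(s["tcp_rot"]); print(s["time_s"],p,s["force"],s["joint_positions"])
im,D=bot.capture("side"); f,cx,cy,R,t=cam("side"); P=cloud("side",D)
cv2.imwrite("pics/n2.png",cv2.resize(im[110:290,170:410,::-1],(800,600),interpolation=2))
d=P-p; a=d@R0[:,1]; b=d@R0[:,0]
m=(im.max(2)<60)&(D>0)&(P[...,2]>.04)&(abs(b)<.03)&(abs(a)<.08)
for sg in(1,-1):
    q=P[m&(sg*a>.03)]; q=q[np.argsort(q[:,2])[:20]]; print(len(q),q.mean(0).round(4),q[:,2].min())
```

```text
3.425 [ 0.46392511 -0.03846934  0.03770897] [ 0.05171151 -0.48215    -0.18008295] [-1.85343077e+01  3.38324088e+01  1.12225475e+02 -1.55038324e-03
  3.38291421e+01 -5.88423792e+01]
20 [ 4.984e-01 -4.000e-04  7.530e-02] 0.070399277268508
20 [ 0.4262 -0.0635  0.0739] 0.07070629353171083
```

View pics/n2.png

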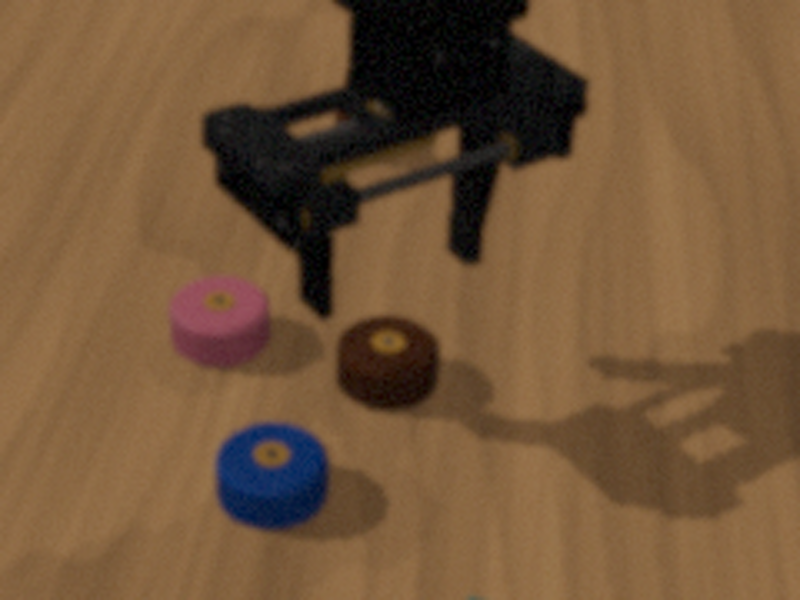

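The visible fingertips are at about z 0.070, while the reported TCP is at 0.038, so z reads about 33 mm low. I'll go down in steps, trusting the picture and the force.

Call:
apply_moves(plan=[0,0,-0.4,0,0,0,-0.3,0,0,0,0,0])

```text
time_s: 3.85
position: [0.463, -0.0383, 0.0017]
tcp_rot: [[-0.647, 0.763, -0.001], [0.763, 0.647, 0.0], [0.001, -0.0, -1.0]]
force: [-0.0, 0.4, 0.6]
opening: 1.006
grasp_force: 0.0
```

```bash
cat > tips.py <<'E'
from h import *
import sys
s=bot.read_state();p=np.array(s["position"]);R0=np.array(s["tcp_rot"]); print(s["time_s"],p,s["force"])
im,D=bot.capture("side"); f,cx,cy,R,t=cam("side"); P=cloud("side",D)
c=R@(p+[0,0,.033])+t; u=int(c[0]/c[2]*f+cx);v=int(c[1]/c[2]*f+cy)
x=max(u-90,0);y=max(v-70,0)
cv2.imwrite(sys.argv[1],cv2.resize(im[y:y+135,x:x+180,::-1],(800,600),interpolation=2)); print("crop",x,y)
d=P-p; a=d@R0[:,1]; b=d@R0[:,0]
m=(im.max(2)<45)&(np.ptp(im.astype(int),2)<15)&(D>0)&(P[...,2]>p[2]+.02)&(abs(b)<.03)&(abs(a)<.08)
for sg in(1,-1):
    q=P[m&(sg*a>.03)]; q=q[np.argsort(q[:,2])[:20]]; print(q.mean(0).round(4),q[:,2].min())
E
python3 tips.py pics/n3.png
```

```text
3.85 [ 0.46297603 -0.03832579  0.00169838] [-0.02719773  0.42538684  0.62353378]
crop 196 139
[ 0.4981 -0.0007  0.0422] 0.03734754411058671
[ 0.4248 -0.0621  0.0413] 0.03762021695969608
```

View pics/n3.png

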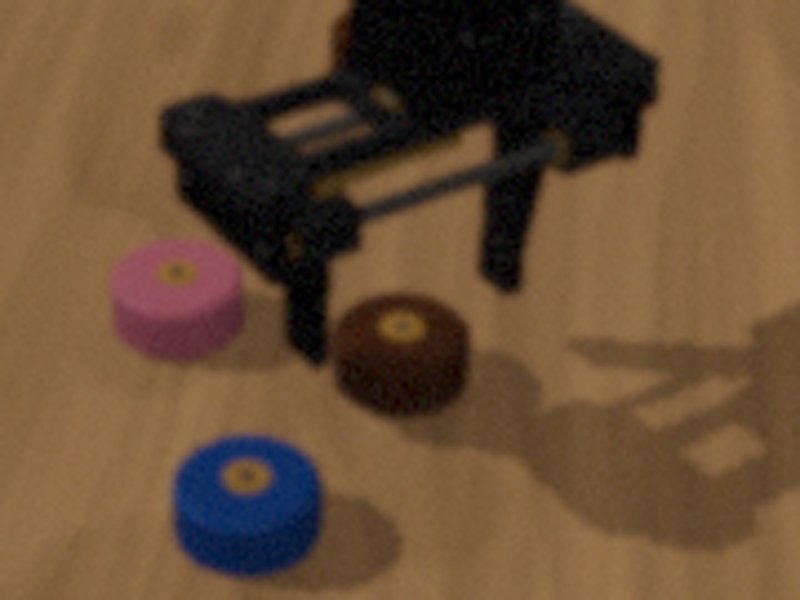

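Call:
apply_moves(plan=[0,0,-0.3,0,0,0,-0.3,0,0,0,0,0])

```text
time_s: 4.28
position: [0.4622, -0.0381, -0.0295]
tcp_rot: [[-0.647, 0.763, -0.003], [0.763, 0.647, 0.001], [0.002, -0.001, -1.0]]
force: [0.2, 0.4, 0.4]
opening: 1.003
grasp_force: 0.0
```

Call:
apply_moves(plan=[0,0,0,0,0,0,0,0,0,0,0,0,0,0,0,0,0,0,0,0,0,0,0,0], grip=1)

```text
time_s: 5.03
position: [0.4636, -0.0385, -0.028]
tcp_rot: [[-0.646, 0.763, 0.001], [0.763, 0.646, -0.0], [-0.001, 0.001, -1.0]]
force: [1.6, 0.9, 2.5]
opening: 0.657
grasp_force: 30.0
```

```bash
python3 tips.py pics/n4.png
```

```text
5.025 [ 0.46357601 -0.03847706 -0.02798495] [1.575579   0.92768177 2.53337748]
crop 195 151
[ 0.4857 -0.0088  0.0123] 0.006778145504827384
[ 0.433  -0.0523  0.0198] 0.006680970433908021
```

View pics/n4.png

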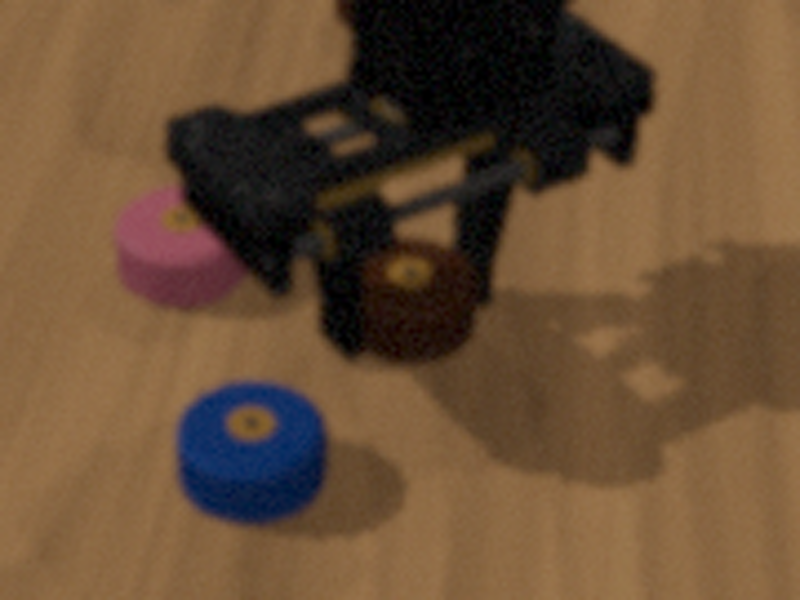

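Call:
apply_moves(plan=[0,0,0.6,0,0,0,1,0,0,0,0,0,0.24,0.79,0,0,0.24,0.79,0,0,0.24,0.79,0,0,0.24,0.8,0,0,0.24,0.8,0,0,0.25,0.8,0,0,0.25,0.78,0,0,0,0,0,0])

```text
time_s: 6.45
position: [0.5477, 0.2414, 0.0497]
tcp_rot: [[-0.649, 0.76, -0.001], [0.76, 0.649, -0.0], [0.001, -0.001, -1.0]]
force: [-0.7, -1.1, -1.7]
opening: 0.651
grasp_force: 30.0
```

Call:
apply_moves(plan=[0,0,-0.4,0,0,0,-0.2,0,0,0,0,0,0,0,0,0])

```text
time_s: 6.95
position: [0.5483, 0.2386, 0.0218]
tcp_rot: [[-0.646, 0.763, -0.0], [0.763, 0.646, -0.0], [-0.0, -0.0, -1.0]]
force: [-0.1, 0.5, -3.6]
opening: 0.656
grasp_force: 30.0
```

```bash
python3 tips.py pics/n5.png
```

```text
6.95 [0.54825813 0.23859984 0.02177731] [-0.10869329  0.51021662 -3.58992199]
crop 114 240
[0.5689 0.2685 0.056 ] 0.05314970776551571
[0.5169 0.2258 0.0634] 0.056817799302440034
```

View pics/n5.png

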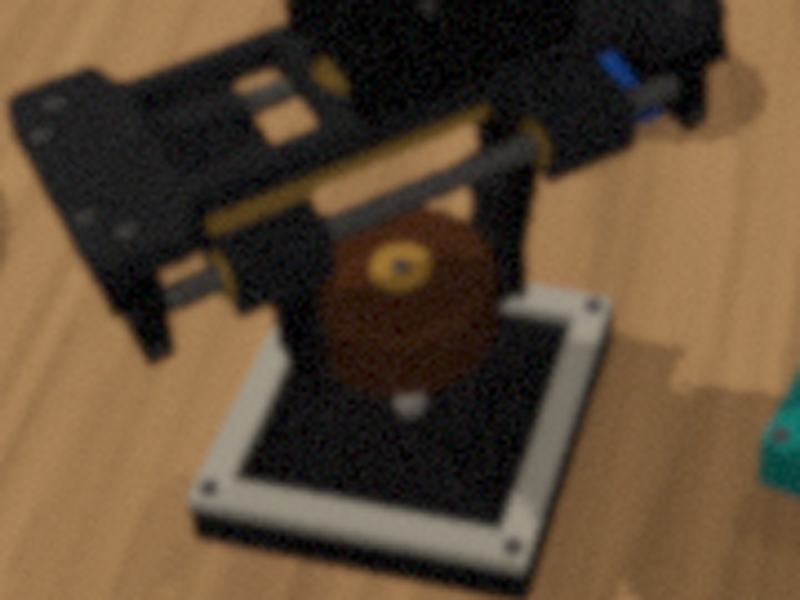

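Run:
```python
from h import *
im,D=bot.capture("side"); P=cloud("side",D)
print(P[296:304,200:209].reshape(-1,3).mean(0), P[304:310,190:214].reshape(-1,3)[:,2].mean())
for z in(.074,.078,.082): print(z,on_plane("side",204,300.1,z))
print("pin",on_plane("side",206,329.6,.022))
im,D=bot.capture("top"); s=im[145:225,135:215].astype(int)
```

```text
[0.54708977 0.23983473 0.07919576] 0.07861012433478581
0.074 [0.54832253 0.23633457 0.074     ]
0.078 [0.54716936 0.23985059 0.078     ]
0.082 [0.54601619 0.24336662 0.082     ]
pin [0.54710395 0.24411162 0.022     ]
```

Call:
apply_moves(plan=[0,0.04,-0.3,0,0,0,-0.2,0,0,0,-0.1,0,0,0,0,0,0,0,0,0])

```text
time_s: 7.72
position: [0.5482, 0.2411, -0.0082]
tcp_rot: [[-0.647, 0.763, 0.0], [0.763, 0.647, -0.0], [-0.0, -0.0, -1.0]]
force: [-0.2, 0.4, -3.2]
opening: 0.655
grasp_force: 30.0
```

Call:
apply_moves(plan=[0,0,-0.04,0,0,0,0,0])

```text
time_s: 7.98
position: [0.5485, 0.2412, -0.01]
tcp_rot: [[-0.647, 0.763, 0.001], [0.763, 0.647, 0.0], [-0.0, 0.001, -1.0]]
force: [-0.9, 0.8, -1.5]
opening: 0.653
grasp_force: 30.0
```

Call:
apply_moves(plan=[0,0,-0.04,0,0,0,0,0])

```text
time_s: 8.22
position: [0.5484, 0.2412, -0.0122]
tcp_rot: [[-0.647, 0.763, 0.001], [0.763, 0.647, 0.0], [-0.0, 0.001, -1.0]]
force: [0.5, -0.3, -1.3]
opening: 0.658
grasp_force: 30.0
```

Call:
apply_moves(plan=[0,0,-0.02,0,0,0,0,0])

```text
time_s: 8.48
position: [0.5485, 0.2411, -0.0129]
tcp_rot: [[-0.647, 0.763, 0.001], [0.763, 0.647, 0.0], [-0.0, 0.001, -1.0]]
force: [-0.5, 0.1, 0.6]
opening: 0.655
grasp_force: 30.0
```

Call:
apply_moves(plan=[0,0,-0.02,0,0,0,0,0])

```text
time_s: 8.72
position: [0.5485, 0.2412, -0.013]
tcp_rot: [[-0.647, 0.763, 0.001], [0.763, 0.647, 0.0], [-0.001, 0.001, -1.0]]
force: [-0.3, -0.4, 7.3]
opening: 0.656
grasp_force: 30.0
```

The bob is firmly on the floor (7 N). I'll open only partway, so the fingers stay inside the rim.

Call:
apply_moves(plan=[0,0,0,0,0,0,0,0,0,0,0,0,0,0,0,0], grip=-0.55)

```text
time_s: 9.22
position: [0.548, 0.2411, -0.0145]
tcp_rot: [[-0.647, 0.763, -0.0], [0.763, 0.647, -0.0], [0.0, -0.0, -1.0]]
force: [-0.1, 0.5, 0.4]
opening: 0.772
grasp_force: 0.0
```

Call:
apply_moves(plan=[0,0,0.2,0,0,0,0.6,0,0,0,1,0,0,0,1,0,-0.5,-0.8,0,0,-0.5,-0.8,0,0,-0.5,-0.8,0,0,-0.5,-0.8,0,0,0,0,0,0])

```text
time_s: 10.35
position: [0.4459, 0.0794, 0.1262]
tcp_rot: [[-0.644, 0.765, -0.002], [0.765, 0.644, -0.0], [0.001, -0.002, -1.0]]
force: [0.3, 0.7, -0.6]
opening: 0.778
grasp_force: 0.0
```

Run:
```python
from h import *
print(bot.read_state()["force"])
im,D=bot.capture("side"); P=cloud("side",D)
cv2.imwrite("pics/n6.png",cv2.resize(im[255:390,120:300,::-1],(800,600),interpolation=2))
for r in bot.outline_of("side","large_bob")[:4]:
    m=r["mask"]; q=P[m&(D>0)]; z=np.percentile(q[:,2],80); k=q[abs(q[:,2]-z)<.004]; 
    A=np.c_[k[:,:2],np.ones(len(k))]; print(round(r["p"],2),z,k.mean(0).round(4),np.linalg.lstsq(A,k[:,2],rcond=None)[0][:2])
```

```text
[ 0.31528683  0.69728856 -0.56033014]
0.98 0.04380850626736026 [0.5471 0.2456 0.0432] [ 0.00113579 -0.01184654]
0.88 0.028705501751175557 [0.512  0.0708 0.0281] [ 0.00101006 -0.01807419]
0.71 0.028667821852932245 [ 0.5628 -0.0552  0.0281] [ 0.00055164 -0.01240238]
```

View pics/n6.png

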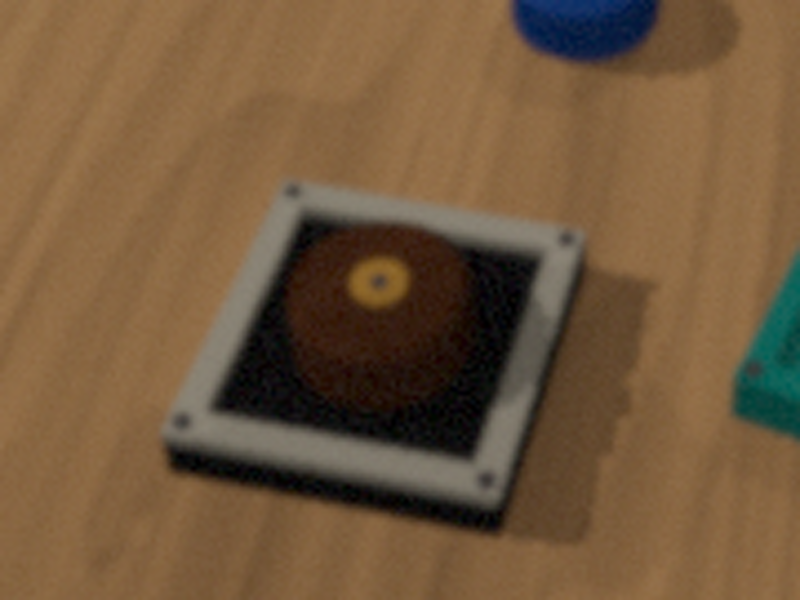

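The bob sits flat and centred in the nest, spot at crop (380,282). Its top is at 43.2 mm, which is 15 mm floor plus 28 mm bob, so the pin is flush. The arm is clear.

```bash
python3 -c "
from rig import bot
print(bot.hand_in())"
```

```text
the job is handed in; nothing more can be done
None
```

The large walnut bob is flat in the black nest and released, with its top at 43 mm, so the pin is fully pressed; the small bob was not touched, and the job was handed in at about 10.5 s.

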